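# Load the grinding jar and hold its halves closed

### The arm

A 7-joint arm with a two-finger parallel gripper is mounted at the origin on the work surface. World frame = base frame: x ahead of the robot, y to its left, z up, the work surface at z = 0. Lengths are in m, angles in rad, forces in N, time in s.
With the tool pointing down it reaches from about 0.35 to 0.9 m from the base axis. Payload 7.2 kg.
Tool frame: the origin (TCP) lies between the finger pads; the fingertips stand ctrl.nose_length ahead of it and the grasp point (between the pads) is the TCP (ctrl.nose_length is the distance from the TCP to the fingertips, in m); x points along the fingers, z is the direction in which the jaws open and shut, and the axes are right-handed (so a half turn about x gives the same grasp; the last joint's range is limited). The gripper opens to 85 mm and grips with 20 to 120 N. Pads are 22 mm wide; open, the fingers measure 114 mm over their backs; the gripper's body (76 mm by 85 mm) begins 54 mm behind the grasp point. The pads swing forward as they close: fully open they stand 13 mm farther back than shut.
Start: joints at [-1.242, 0.411, -0.013, 1.596, 0.006, 1.134, -0.082], TCP at [0.242, 0.576, 0.25] pointing down, gripper open.
Joint ranges: [-2.95, 2.95], [-0.29, 1.99], [-1.47, 1.44], [0.14, 2.54], [-1.03, 4.17], [0.13, 1.85], [-2.86, 2.86]. Speed limits (rad/s): [2.39, 2.39, 3.01, 3.01, 3.14, 3.14, 3.14].

### API

Orientations are given as a rotation vector (axis times angle).
In Python, from workcell import ctrl, move_gripper, optics, workorder, status gives the robot as it stands. Calls block until the motion is done:
- ctrl.move_pose(position, orientation): joint-space move of the TCP to a pose.
- ctrl.servo_line(position, rotation=None, feed=0.15, threshold=None): straight line of the TCP; rotation=None keeps the orientation; feed is the mean speed in m/s. With threshold (N) it stops when the force on the tool has changed by that much, and returns True; else False.
- ctrl.goto_joints(angles): joint-space move.
- move_gripper(opening, f_grip=None): opening from 0.0 (shut) to 1.0 (fully open); f_grip is the grip in N (None keeps the last); returns when the fingers have stopped.
- ctrl.wait(seconds).
- ctrl.solve_ik(position, orientation): joint angles nearest the present ones, or None.
- optics.read_camera(name): name is "scene" or "top" or "wrist"; returns a dict with "frame" (480x640x3 uint8, blue, green, red), "range_z" (480x640 float32, m along the optical axis (not along the pixel's ray), 0 where there is no reading), "camera_matrix" (3x3 intrinsics, pixels), "extrinsics" (4x4, takes a point from camera to world coordinates). Camera axes: x right, y up, looking along -z (the intrinsics and any distortion apply to the point x, -y, -z); pixel columns grow to the right and rows downward; lengths in m; the calibration is good to about 2 mm. A picture is of the moment at which its call begins.
A pose or a line that the arm cannot do raises ctrl.MotionError and nothing moves.
- workorder.sign_off(): hands the job in, once; it reports no verdict.
Readings, each from a call of its own:
- status.read_t(): time.
- status.read_qpos(): joint angles.
- status.read_joint_velocities(): joint speeds.
- status.read_effort(): joint torques, N m.
- status.read_tcp_pos(): TCP position.
- status.read_tcp_rot(): TCP orientation.
- status.read_ft_force(): force on the tool from outside, world axes, zero at the start.
- status.read_torque(): the same for the moment, N m.
- status.read_grip_width(): opening from 0.0 (shut) to 1.0 (fully open).
Only numpy, scipy, OpenCV 4.12 (cv2) and the standard library are available. Lean on these libraries where they do the work, as an engineer would, in place of code of your own. Each camera call takes 0.05 s, during which the arm holds its last target. There are 200 camera calls.

### The job

Tip all four grinding balls from the scoop through the jar's funnel mouth into its tube, and set the empty scoop back down flat on the bench. Then fit the lid onto the jar's two dowels and press it fully home against the springy seal, and finish while still holding it pressed shut; do not disturb the other things on the bench.

Things in the scene. Friction and masses are not known exactly. Their poses are not given: they have to be found in the camera images.
- jar_mouth (a point): Lower half of the jar, aluminium, fixed on a steel plate 100 x 170 x 8 mm. Funnel 77 mm wide inside at the mouth, narrowing over 25 mm of height to a tube 38 mm wide inside, floor 59 mm below the mouth. A black seal ring, 99 mm outside, surrounds the mouth, 6 mm proud when not pressed. This point: centre of the mouth, 70 mm above the bench. z up, y along the line of the two dowels.
- dowel_a (a point): Tip of the dowel 66 mm from the mouth centre at the jar's +y: steel, 12 mm diameter, 32 mm tall, the last 8 mm tapering to 6 mm; it stands on a column 24 mm in diameter whose flat top is level with the mouth.
- dowel_b (a point): Tip of the like dowel at the jar's -y.
- seal (a joint): How far the spring-loaded seal ring is pressed down, m: 0 = up, 6 mm proud of the mouth; 0.006 = fully down, level with it. About 7 N starts it moving, about 13 N brings it fully down; the lid's weight alone (about 4 N) does not move it. It springs up when let go.
- lid_mid (a point): Lid, the jar's upper half, aluminium, about 0.4 kg: disc 100 mm diameter, 12 mm thick, an ear 36 mm wide at each end of its y axis (166 mm overall), a 14.5 mm through hole in each ear 66 mm from the centre, a grip bar on top. This point: on the axis, half-way up, 23 mm above the underside; z up. Flat on the bench at first; fully home when 23 mm above the mouth centre. Either way round fits.
- lid_bar (a point): A grip point in the lid's upright bar, which is 28 mm (lid x) by 60 mm (lid y) and 34 mm tall, from 12 to 46 mm above the lid's underside. This point: on the axis, 32 mm above the underside.
- scoop_mid (a point): Steel scoop, about 0.16 kg, flat on the bench, holding four balls: trough 120 mm long (x), 62 mm wide (y), walls 32 mm high. Open spout at its -x, fin handle at its +x. The balls roll out when the spout end is tipped down by more than 15 degrees; 36 empties it. This point: 39 mm above the underside, half-way up to the fin's top, 10 mm towards the fin from the trough's middle; z up.
- scoop_fin (a point): Grip point in the scoop's upright fin handle: 10 mm thick (scoop x), 44 mm wide (scoop y), its top 78 mm above the underside; it is free above the walls, from 36 mm up. This point: 61 mm above the underside, 45 mm at +x from the scoop's middle point.
- scoop_lip (a point): Middle of the edge of the scoop's spout (56 mm wide), where the balls leave: 70 mm at -x from the scoop's middle point, 15 mm above the underside, at the end of a floor part 45 mm long sloping up at 15 degrees.
- ball1_center (a point): Steel grinding ball, 16 mm diameter, 17 g, loose in the scoop at first. This point: its centre.
- ball2_center (a point): Steel grinding ball, 16 mm diameter, 17 g, loose in the scoop at first. This point: its centre.
- ball3_center (a point): Steel grinding ball, 16 mm diameter, 17 g, loose in the scoop at first. This point: its centre.
- ball4_center (a point): Steel grinding ball, 16 mm diameter, 17 g, loose in the scoop at first. This point: its centre.
- mount_a: Bystander, to be left alone: black cylindrical specimen mount, 32 mm diameter, 20 mm tall. Origin at the underside.
- mount_b: Bystander, to be left alone: another black cylindrical specimen mount, 32 mm diameter, 20 mm tall. Origin at the underside.
- beaker: Bystander, to be left alone: glass beaker, 72 mm diameter, 90 mm tall. Origin at the underside.
- wipes: Bystander, to be left alone: white tub with a lid, 90 mm diameter, 95 mm tall. Origin at the underside.
- dish: Bystander, to be left alone: clear shallow dish, 90 mm diameter, 16 mm tall. Origin at the underside.
- mouse: Bystander, to be left alone: black computer mouse, 100 x 58 x 31 mm. Origin at the underside.
Not all that is in view belongs to the job. Leave any blue look-alike of the part that bears lid_mid alone.

How it is judged:
On the way:
1. all four balls lie in the jar's tube (horizontal distance between each of ball1_center, ball2_center, ball3_center, ball4_center and jar_mouth below 0.022 m and z of ball1_center in the frame of jar_mouth between -0.07 and -0.023 m and z of ball2_center in the frame of jar_mouth between -0.07 and -0.023 m and z of ball3_center in the frame of jar_mouth between -0.07 and -0.023 m and z of ball4_center in the frame of jar_mouth between -0.07 and -0.023 m), for 0.2 s.
At the end, for the whole second after the job is handed in: Balls in the tube (centres over 23 mm below the mouth, within 22 mm of its axis); scoop flat on the bench (0.1 rad) beside the jar; lid on both dowels, within 4 mm and 0.035 rad, underside within 2 mm of the mouth plane, seal pressed over 4 mm, fingers on the lid with over 3 N (all of step 1 and angle between scoop_mid's own z axis and vertical below 0.1 rad and height (world z) of scoop_mid below 0.044 m and horizontal distance between scoop_mid and jar_mouth above 0.08 m and z of lid_mid in the frame of jar_mouth between 0.019 and 0.025 m and horizontal distance between lid_mid and jar_mouth below 0.004 m and angle between the z axis of lid_mid and the z axis of jar_mouth, either way round below 0.035 rad and angle between the y axis of lid_mid and the y axis of jar_mouth, either way round below 0.06 rad and value of joint seal above 0.004 m and contact force between the fingers and lid above 3 N); the arm keeps its last pose, push and grip.
It fails at once if a bystander is moved more than 30 mm or tipped over (distance of any of mount_a, mount_b, beaker, wipes, dish, mouse from where it was at the start of the episode above 0.03 m or angle between any of mount_a, mount_b, beaker, wipes, dish, mouse's own z axis and vertical above 0.5 rad).
It also fails if it takes over 72 s, if anything falls off the work surface, if the arm or the gripper's body presses on something with over 40 N, if the wrist force passes 120 N, or if a joint passes its speed limit or range.

## Working session

There is one attempt and no reset: what is moved stays moved. The work goes in short steps, each a Python script; the robot and the scene stay as the last script left them, time stands still between calls to the robot, and variables do not carry over. Pictures are saved under pics/ and viewed, about 8 in all and at most 12, crops included, and the job is handed in when it is done.

```bash
mkdir -p pics; ls
cat > h.py <<'E'
import numpy as np, cv2
from scipy.spatial.transform import Rotation as R
from workcell import ctrl, move_gripper, optics, workorder, status
def cam(n):
    c=optics.read_camera(n); np.savez(f'/tmp/{n}.npz',**{k:np.asarray(c[k]) for k in('frame','range_z','camera_matrix','extrinsics')}); return c
def pts(c):
    K=c['camera_matrix'];E=c['extrinsics'];z=c['range_z'];v,u=np.mgrid[:480,:640]
    p=np.stack([(u-K[0,2])/K[0,0]*z,-(v-K[1,2])/K[1,1]*z,-z],-1)
    return p@E[:3,:3].T+E[:3,3]
def ray(c,u,v,h):
    K=c['camera_matrix'];E=c['extrinsics']
    d=E[:3,:3]@np.array([(u-K[0,2])/K[0,0],-(v-K[1,2])/K[1,1],-1]);o=E[:3,3]
    return o+d*(h-o[2])/d[2]
def down(zdir):  # tool x down, jaw axis z at world angle zdir
    x=np.array([0,0,-1.]);z=np.array([np.cos(zdir),np.sin(zdir),0]);y=np.cross(z,x)
    return R.from_matrix(np.stack([x,y,z],1)).as_rotvec()
E
python3 - <<'E'
from h import *
for n in('top','scene'):
    c=cam(n); cv2.imwrite(f'pics/{n}0.png',c['frame']); print(n,c['camera_matrix'].tolist(),c['extrinsics'].round(3).tolist(),c['range_z'].min(),c['range_z'].max(), [k for k in c])
print(status.read_tcp_pos(),status.read_tcp_rot(),ctrl.nose_length,status.read_t())
E
```

```text
pics
top [[451.6243604794282, 0.0, 321.1779176124392], [0.0, 451.6243604794282, 235.06539899797122], [0.0, 0.0, 1.0]] [[-0.024, 0.986, -0.162, 0.415], [-1.0, -0.024, 0.006, 0.082], [0.002, 0.162, 0.987, 0.97], [0.0, 0.0, 0.0, 1.0]] 0.0 1.92678 ['frame', 'range_z', 'camera_matrix', 'extrinsics']
scene [[450.5229800387037, 0.0, 319.08220451944663], [0.0, 450.5229800387037, 241.95356006640708], [0.0, 0.0, 1.0]] [[0.755, -0.445, 0.482, 1.145], [0.656, 0.519, -0.548, -0.602], [-0.007, 0.73, 0.684, 0.932], [0.0, 0.0, 0.0, 1.0]] 0.0 3.999877 ['frame', 'range_z', 'camera_matrix', 'extrinsics']
[0.24141196 0.57604764 0.24953571] [-0.91304768  1.37235357  0.91159631] 0.019 0.1
```

View pics/top0.png

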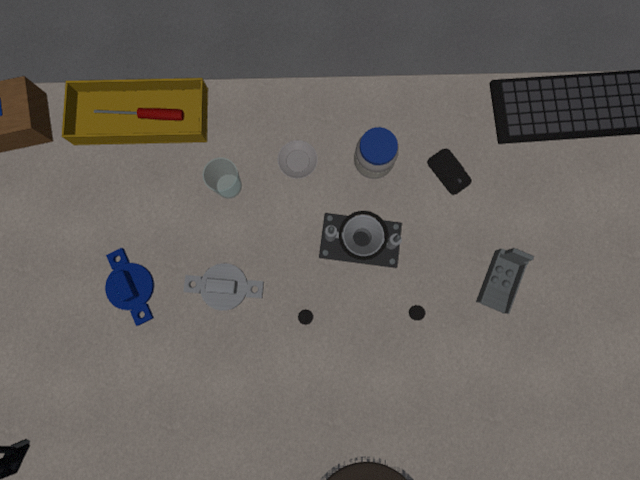

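View pics/scene0.png

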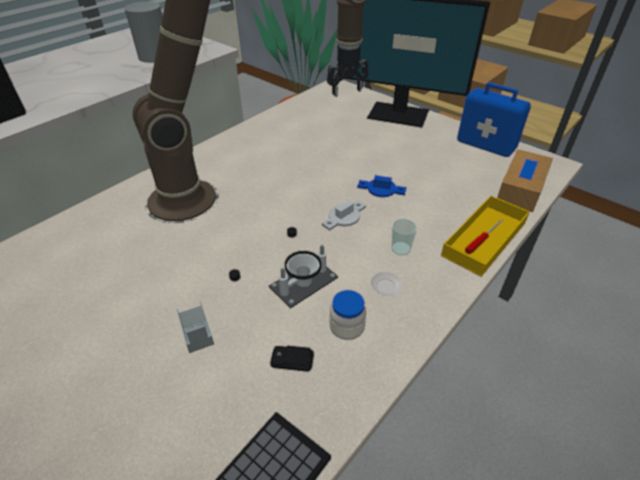

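Candidates: lid is the grey one at top(222,286), with the blue look-alike at (130,287) to be left alone. The only scoop is at (503,280), with its fin at (517,255) and spout at (495,308). The only jar is at (362,237). One close crop checks these choices.

Run:
```python
from h import *
c=dict(np.load('/tmp/top.npz')); P=pts(c); f=c['frame']
def crop(x,y,w=80,h=75,s=4): return cv2.resize(f[y-h//2:y+h//2,x-w//2:x+w//2],None,fx=s,fy=s,interpolation=cv2.INTER_CUBIC)
a=[crop(227,286,100),crop(362,238,100)]; b=[crop(505,280,100),crop(130,287,100)]
cv2.imwrite('pics/crops.png',np.clip(np.vstack([np.hstack(a),np.hstack(b)]).astype(int)*1.5,0,255).astype('uint8'))
for n,(x0,x1,y0,y1) in dict(lid=(180,270,255,315),jar=(312,410,205,275),scoop=(470,540,240,318),beaker=(195,245,150,205),wipes=(345,405,120,185),dish=(270,320,135,185),mouse=(420,475,140,200),ma=(290,320,300,335),mb=(400,432,300,325)).items():
    q=P[y0:y1,x0:x1].reshape(-1,3); 
    print(n,'bench z',np.median(q[:,2]).round(4))
    for lo,hi in((.006,.02),(.02,.05),(.05,.066),(.066,.09),(.09,.12)):
        m=(q[:,2]>lo)&(q[:,2]<hi)
        if m.sum()>3:
            s=q[m]; r=cv2.minAreaRect(s[:,:2].astype('float32')*1000); print('  ',lo,hi,m.sum(),'med z',np.median(s[:,2]).round(4),'mean',s.mean(0)[:2].round(4),'rect',np.round(r[0],1),np.round(r[1],1),round(r[2],1))
```

```text
lid bench z 0.0009
   0.006 0.02 1806 med z 0.011 mean [0.4668 0.2848] rect [467.7 286.1] [162.9  99. ] 59.4
   0.02 0.05 436 med z 0.0446 mean [0.4671 0.2838] rect [467.6 285.7] [61.1 28.1] 84.0
jar bench z 0.0056
   0.006 0.02 1357 med z 0.0078 mean [ 0.5528 -0.0031] rect [560.3  -7.9] [169.7  99.5] 81.0
   0.02 0.05 266 med z 0.045 mean [ 0.5629 -0.0071] rect [561.5  -5.3] [148.5  48.2] 89.3
   0.05 0.066 646 med z 0.059 mean [ 0.5628 -0.0105] rect [559.6  -1.9] [ 76.1 132.7] 14.3
   0.066 0.09 969 med z 0.0718 mean [ 0.5611 -0.0079] rect [560.3  -7.2] [127.8 101.3] 43.8
   0.09 0.12 58 med z 0.0969 mean [ 0.5593 -0.012 ] rect [560.2  -8. ] [141.4  11.5] 81.7
scoop bench z 0.0005
   0.006 0.02 811 med z 0.0122 mean [ 0.4502 -0.296 ] rect [ 463.6 -300. ] [ 61.7 119.6] 65.1
   0.02 0.05 488 med z 0.0295 mean [ 0.4747 -0.3054] rect [ 464.1 -301.5] [ 64.1 119.6] 65.5
   0.05 0.066 59 med z 0.0575 mean [ 0.5124 -0.3193] rect [ 510.6 -321.7] [44.6  9.2] 54.2
   0.066 0.09 142 med z 0.0762 mean [ 0.5138 -0.3225] rect [ 514.3 -324. ] [43.4 11.4] 65.9
beaker bench z 0.0011
   0.006 0.02 11
[... 890 characters left out ...]
h bench z 0.0016
   0.006 0.02 731 med z 0.0106 mean [0.7456 0.125 ] rect [742.3 124.7] [85.9 86.6] 1.1
mouse bench z 0.0004
   0.006 0.02 239 med z 0.0167 mean [ 0.6952 -0.1984] rect [ 706.7 -206.8] [99.9 55.9] 33.9
   0.02 0.05 921 med z 0.0284 mean [ 0.7063 -0.2067] rect [ 706.4 -206.8] [94.  53.2] 35.0
ma bench z -0.0006
   0.006 0.02 133 med z 0.0182 mean [0.4002 0.1139] rect [400.2 113.5] [31.  28.6] 88.4
   0.02 0.05 50 med z 0.0209 mean [0.4004 0.1139] rect [399.5 112.9] [25.4 25.9] 36.9
mb bench z -0.0002
   0.006 0.02 146 med z 0.0181 mean [ 0.4027 -0.1193] rect [ 402.6 -119.3] [32.  28.8] 88.3
   0.02 0.05 50 med z 0.0208 mean [ 0.4035 -0.1169] rect [ 403.4 -117.5] [26.9 27.8] 3.6
```

View pics/crops.png

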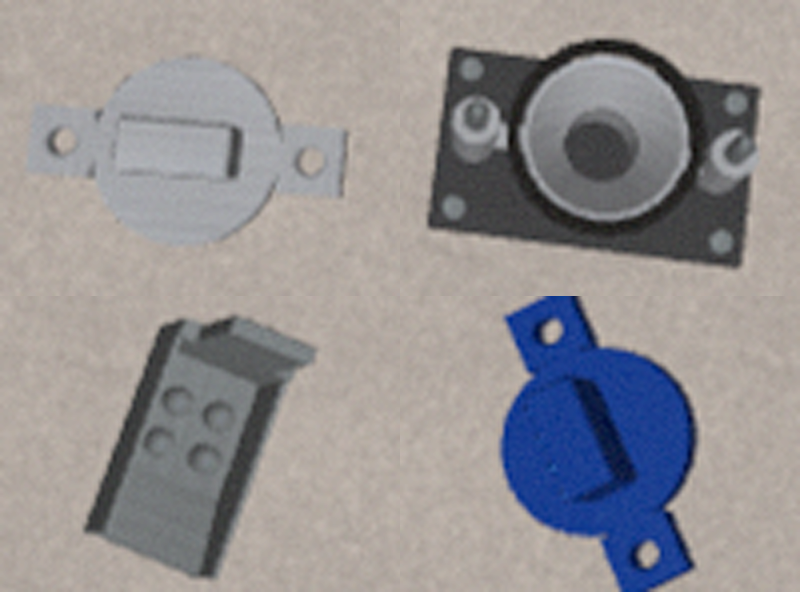

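The lid, jar and scoop choices hold up. The balls sit at the rear of the scoop's trough, and the spout faces the robot. Depth gives good fixes, so next I'll check IK for the whole plan.

```bash
cat >> h.py <<'E'
d2=np.deg2rad
J=np.array([.5602,-.0077,.070]); JY=d2(81.5)
FIN=np.array([.5142,-.3235,.061]); SY=d2(-24.4)
LID=np.array([.4677,.286]); LY=d2(84.)
def tool(yaw,tilt=0.,flip=0):   # scoop x axis at yaw, spout down by tilt
    b=R.from_rotvec(down(yaw+np.pi*flip))
    yd=np.array([-np.sin(yaw),np.cos(yaw),0])
    return R.from_rotvec(-tilt*yd)*b
def tcp_for_lip(lip,yaw,tilt):  # scoop_fin grip relative to lip: (115,0,46)
    S=R.from_rotvec(-tilt*np.array([-np.sin(yaw),np.cos(yaw),0]))*R.from_euler('z',yaw)
    return lip+S.apply([.115,0,.046])
E
python3 - <<'E'
from h import *
for f in(0,1):
    print('flip',f)
    print('fin',[None if q is None else np.round(q,2) for q in [ctrl.solve_ik(FIN+[0,0,.08],tool(SY,0,f).as_rotvec())]])
    for yaw in(-5,-15,-24):
        for t in(0,12,45):
            y=d2(yaw); lip=np.array([J[0]+.012*np.cos(y),J[1]+.012*np.sin(y),.085])
            q=ctrl.solve_ik(tcp_for_lip(lip,y,d2(t)),tool(y,d2(t),f).as_rotvec()); print(yaw,t,None if q is None else np.round(q,2))
    for n,p,a in(('lid',[*LID,.036],LY),('jar',[J[0],J[1],.15],JY)):
        q=ctrl.solve_ik(np.array(p),down(a-np.pi/2+np.pi*f)); print(n,None if q is None else np.round(q,2))
E
```

```text
flip 0
fin [array([-0.12,  0.64,  0.88,  1.79, -0.59,  0.99,  0.58])]
-5 0 [-0.47  0.71  0.68  1.58 -0.5   1.03  0.27]
-5 12 [-0.52  0.55  0.64  1.78 -0.46  0.74  0.25]
-5 45 [ 0.57  0.34 -0.82  2.25  1.95  0.42 -2.02]
-15 0 [-0.47  0.72  0.72  1.59 -0.53  1.04  0.15]
-15 12 [-0.51  0.55  0.65  1.79 -0.42  0.73  0.06]
-15 45 [-0.01  0.26 -0.24  2.27  1.83  0.4  -2.18]
-24 0 [-0.46  0.73  0.76  1.61 -0.56  1.04  0.05]
-24 12 [-0.5   0.55  0.65  1.79 -0.37  0.73 -0.12]
-24 45 [-0.62  0.27  0.41  2.27  1.65  0.36 -2.22]
lid [-0.85  0.57  0.28  1.98 -0.26  0.62 -0.5 ]
jar [-0.53  0.46  0.61  1.89 -0.33  0.89  0.09]
flip 1
fin [array([-0.28,  0.86,  1.25,  1.8 , -0.89,  1.18, -2.31])]
-5 0 [ 0.64  0.99 -1.25  1.49  0.95  1.35  2.37]
-5 12 [ 0.72  0.85 -1.24  1.7   1.02  1.1   2.26]
-5 45 [-0.17  0.23  0.03  2.3   2.37  0.22  0.6 ]
-15 0 [ 0.67  0.98 -1.25  1.5   0.94  1.34  2.22]
-15 12 [-0.06  0.48  0.01  1.76  0.09  0.71  2.77]
-15 45 [-0.49  0.25  0.31  2.3   1.97  0.28  0.78]
-24 0 [-0.02  0.61  0.05  1.57 -0.04  0.96  2.77]
-24 12 [-0.08  0.48  0.06  1.76  0.1   0.72  2.63]
-24 45 [-0.53  0.26  0.29  2.27  1.64  0.39  0.94]
lid [-0.43  0.58 -0.27  1.95  0.24  0.65  2.18]
jar [ 0.76  0.76 -1.24  1.81  0.79  1.17  2.25]
```

Run:
```python
from h import *
ctrl.move_pose(FIN+[0,0,.09],tool(SY,0,0).as_rotvec())
print(status.read_t(),np.round(status.read_qpos(),2))
for f in(0,1):
  for yaw in(-60,-50,-40,-30,150,165,180,210):
    for t in(0,14,28,42):
        y=d2(yaw); lip=np.array([J[0]+.012*np.cos(y),J[1]+.012*np.sin(y),.085])
        q=ctrl.solve_ik(tcp_for_lip(lip,y,d2(t)),tool(y,d2(t),f).as_rotvec()); print(f,yaw,t,None if q is None else np.round(q,2))
c=cam('wrist'); cv2.imwrite('pics/w1.png',c['frame'])
```

```text
3.4 [-0.12  0.63  0.88  1.79 -0.57  1.01  0.56]
0 -60 0 [-0.53  0.77  1.01  1.73 -0.73  1.07 -0.31]
0 -60 14 [-0.78  0.72  1.15  1.87 -0.64  0.85 -0.44]
0 -60 28 [-1.04  0.77  1.31  1.99 -0.56  0.66 -0.59]
0 -60 42 [-1.26  0.91  1.42  2.09 -0.49  0.52 -0.77]
0 -50 0 [-0.52  0.77  0.96  1.69 -0.71  1.07 -0.2 ]
0 -50 14 [-0.76  0.69  1.09  1.86 -0.63  0.81 -0.3 ]
0 -50 28 [-1.03  0.7   1.25  2.01 -0.57  0.57 -0.42]
0 -50 42 [-1.26  0.82  1.38  2.15 -0.54  0.37 -0.57]
0 -40 0 [-0.51  0.77  0.92  1.65 -0.68  1.07 -0.08]
0 -40 14 [-0.73  0.66  1.03  1.85 -0.63  0.78 -0.15]
0 -40 28 [-0.99  0.63  1.18  2.03 -0.57  0.49 -0.25]
0 -40 42 [-1.24  0.69  1.31  2.2  -0.53  0.23 -0.4 ]
0 -30 0 [-0.51  0.76  0.87  1.62 -0.65  1.07  0.03]
0 -30 14 [-0.71  0.64  0.97  1.84 -0.62  0.76  0.  ]
0 -30 28 [-0.94  0.55  1.09  2.05 -0.59  0.43 -0.07]
0 -30 42 [-1.2   0.59  1.26  2.24 -0.95  0.13  0.2 ]
0 150 0 [-0.37  0.28  0.16  2.13 -0.07  0.74  2.46]
0 150 14 [-0.17  0.37  0.08  1.94 -0.2   1.05  2.64]
0 150 28 [-0.03  0.5   0.03  1.73 -0.26  1.34  2.73]
0 150 42 [ 0.07  0.66 -0.02  1.52 -0.3   1.63  2.7
[... 1623 characters left out ...]
   1.49 -0.02]
1 150 42 [-0.44  0.81  0.82  1.56 -0.63  1.79  0.02]
1 165 0 [-0.96  0.38  0.99  2.2  -0.46  0.78  0.07]
1 165 14 [-0.78  0.51  0.93  1.98 -0.47  1.15  0.13]
1 165 28 [-0.61  0.65  0.85  1.75 -0.48  1.48  0.17]
1 165 42 [-0.47  0.81  0.79  1.53 -0.48  1.79  0.19]
1 180 0 [-0.85  0.35  0.92  2.21 -0.4   0.76  0.35]
1 180 14 [-0.74  0.49  0.89  1.98 -0.38  1.12  0.35]
1 180 28 [-0.62  0.65  0.83  1.75 -0.36  1.45  0.35]
1 180 42 [-0.51  0.81  0.76  1.51 -0.34  1.75  0.35]
1 210 0 [-0.56  0.34  0.75  2.16 -0.34  0.76  0.93]
1 210 14 [-0.65  0.47  0.79  1.97 -0.21  1.05  0.77]
1 210 28 [-0.65  0.62  0.78  1.77 -0.14  1.32  0.7 ]
1 210 42 [-0.62  0.77  0.74  1.56 -0.08  1.59  0.67]
```

View pics/w1.png

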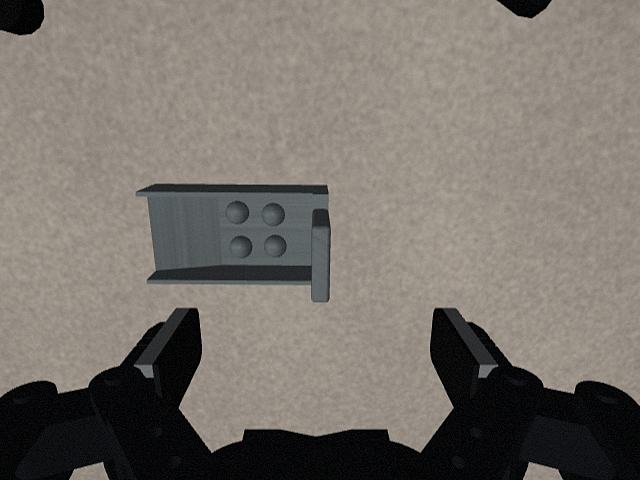

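The wrist view shows the fin at (320,255), centred between the jaws and square to them. Pouring at yaw −50° gives a continuous IK chain and clears dowel b. I'll grasp, lift, carry level and pre-tilt by 10°.

Run:
```python
from h import *
r=tool(SY,0,0).as_rotvec()
ctrl.servo_line(FIN,feed=.1); move_gripper(0.0,60); print('w',status.read_grip_width())
ctrl.servo_line(FIN+[0,0,.13],feed=.12)
y=d2(-50); lip=np.array([J[0]+.014*np.cos(y),J[1]+.014*np.sin(y),.085])
ctrl.servo_line(tcp_for_lip(lip+[0,0,.06],y,0),tool(y,0,0).as_rotvec(),feed=.12)
ctrl.servo_line(tcp_for_lip(lip+[0,0,.03],y,d2(10)),tool(y,d2(10),0).as_rotvec(),feed=.08)
print(status.read_t(),np.round(status.read_qpos(),2),status.read_ft_force(),status.read_grip_width())
c=cam('top'); f=c['frame'][130:330,240:500]; a=cv2.resize(f,(520,400))
c=cam('scene'); f=c['frame'][180:330,200:400]; b=cv2.resize(f,(533,400))
cv2.imwrite('pics/pre.png',cv2.resize(np.hstack([a,b]),None,fx=.75,fy=.75))
```

```text
w 0.10734890332535199
8.9917 [-0.71  0.69  1.1   1.78 -0.63  0.94 -0.27] [-0.47626129  0.94508882 -0.75541922] 0.10918876921376966
```

View pics/pre.png

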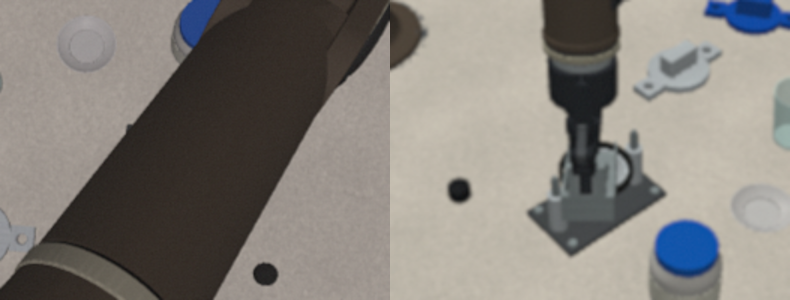

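The scoop is held over the jar; the arm blocks the top view, but the scene view shows it clear of both dowels. Next I'll pour slowly, pivoting about the lip.

Run:
```python
from h import *
y=d2(-50); lip=np.array([J[0]+.014*np.cos(y),J[1]+.014*np.sin(y),.085])
def go(t,feed,dz=0): return ctrl.servo_line(tcp_for_lip(lip+[0,0,dz],y,d2(t)),tool(y,d2(t),0).as_rotvec(),feed=feed)
go(12,.06)
f0=status.read_ft_force()
for t in(15,17,19): go(t,.03); ctrl.wait(.5)
print(status.read_ft_force()-f0)
for t in(22,26,31,36,41): go(t,.05); ctrl.wait(.15)
ctrl.wait(.4)
print(status.read_t(),status.read_ft_force()-f0,np.round(status.read_qpos(),2))
w=cam('wrist')['frame']; s=cam('scene')['frame'][180:330,200:400]
cv2.imwrite('pics/pour.png',np.hstack([cv2.resize(w,(400,300)),cv2.resize(s,(400,300))]))
```

```text
[ 1.40392139  0.72402621 -4.01471242]
14.9917 [ 1.81604763 -1.75910504 -6.43424755] [-1.25  0.82  1.39  2.14 -0.6   0.4  -0.5 ]
```

View pics/pour.png

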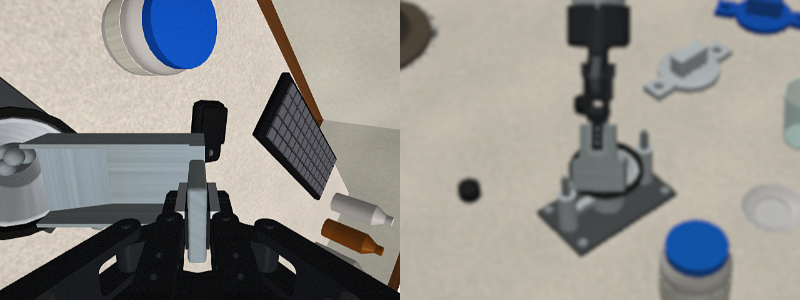

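The scoop is empty, and balls are visible in the tube (about (15,160) in the left image). I'll set the scoop back, then check the jar and lid from above.

Run:
```python
from h import *
y=d2(-50); lip=np.array([J[0]+.014*np.cos(y),J[1]+.014*np.sin(y),.085])
def go(t,feed,dz=0): return ctrl.servo_line(tcp_for_lip(lip+[0,0,dz],y,d2(t)),tool(y,d2(t),0).as_rotvec(),feed=feed)
go(36,.1,.04); go(0,.12,.06)
ctrl.servo_line(FIN+[0,0,.10],tool(SY,0,0).as_rotvec(),feed=.15)
ctrl.servo_line(FIN+[0,0,.012],feed=.15)
print('touch',ctrl.servo_line(FIN+[0,0,-.004],feed=.02,threshold=5),status.read_tcp_pos())
move_gripper(.5); ctrl.servo_line(FIN+[0,0,.10],feed=.15)
move_gripper(1.0)
r=down(LY-np.pi/2)
ctrl.move_pose(np.array([*LID,.16]),r)
print(status.read_t(),np.round(status.read_qpos(),2))
c=cam('top'); P=pts(c); w=cam('wrist')
cv2.imwrite('pics/after.png',np.hstack([cv2.resize(c['frame'][200:335,300:560],(520,270)),cv2.resize(w['frame'],(270*4//3-80,270))]))
for n,(x0,x1,y0,y1) in dict(scoop=(470,540,240,318),jar=(312,410,205,275)).items():
    q=P[y0:y1,x0:x1].reshape(-1,3)
    for lo,hi in((.006,.02),(.066,.09),(.088,.12)):
        s=q[(q[:,2]>lo)&(q[:,2]<hi)]
        if len(s)>3: r=cv2.minAreaRect(s[:,:2].astype('float32')*1000); print(n,lo,len(s),np.median(s[:,2]).round(4),s[:,2].max().round(4),np.round(r[0],1),np.round(r[1],1),round(r[2],1))
# dowels separately
q=P[205:275,312:410].reshape(-1,3); q=q[q[:,2]>.085]
for s in(q[q[:,1]>-.0077],q[q[:,1]<-.0077]): print('dowel',len(s),s.mean(0).round(4),np.median(s,0).round(4), s.min(0).round(4),s.max(0).round(4))
# lid from wrist depth
Q=pts(w); m=(Q[...,2]>.006)&(Q[...,2]<.018)&(np.hypot(Q[...,0]-LID[0],Q[...,1]-LID[1])<.11)
for lo,hi in((.006,.018),(.038,.052)):
    mm=(Q[...,2]>lo)&(Q[...,2]<hi)&(np.hypot(Q[...,0]-LID[0],Q[...,1]-LID[1])<.1); s=Q[mm]
    if len(s): r=cv2.minAreaRect(s[:,:2].astype('float32')*1000); print('lid wrist',lo,len(s),np.round(r[0],1),np.round(r[1],1),round(r[2],1))
```

```text
touch True [ 0.51433984 -0.32340817  0.06127176]
23.625 [-1.26  0.49  0.84  1.92 -0.45  0.93 -0.31]
scoop 0.006 620 0.011 0.02 [ 461.2 -299.5] [ 61.5 120.4] 65.5
scoop 0.066 144 0.0759 0.0816 [ 511.5 -322.9] [44.1 10.9] 65.4
jar 0.006 1249 0.0078 0.02 [560.6  -7.8] [169.3  99.7] 81.3
jar 0.066 958 0.0719 0.0899 [560.5  -7.5] [128.7 100.6] 44.4
jar 0.088 60 0.0975 0.1037 [559.9  -7.7] [140.9  11.1] 81.9
dowel 57 [0.4936 0.0695 0.5263] [0.565  0.0615 0.1037] [0.415  0.0516 0.0899] [0.5749 0.0821 0.9704]
dowel 33 [ 0.5497 -0.0721  0.0969] [ 0.5491 -0.0722  0.0967] [ 0.5448 -0.0774  0.0868] [ 0.5558 -0.0672  0.1029]
lid wrist 0.006 14778 [470.6 289. ] [165.   99.2] 60.2
lid wrist 0.038 3963 [470.5 289.2] [59.1 28. ] 84.0
```

View pics/after.png

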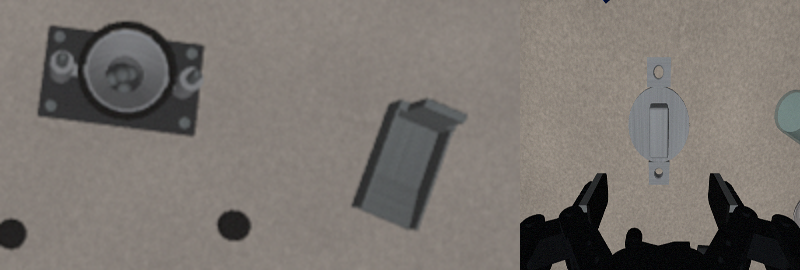

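Balls are in the tube at (125,75) and the scoop is flat and empty. The wrist and top cameras disagree by about 3 mm on the lid. I'll measure the jar with the wrist camera, then the gripped lid with the same camera, and move by the difference so that its bias cancels.

```bash
cat >> h.py <<'E'
def rect(s): r=cv2.minAreaRect(s[:,:2].astype('float32')*1000); return np.round(r[0],1),np.round(r[1],1),round(r[2],1)
E
python3 - <<'E'
from h import *
rj=down(JY-np.pi/2)
ctrl.move_pose(np.array([J[0],J[1],.23]),rj); ctrl.wait(.3)
w=cam('wrist'); np.savez('/tmp/wjar.npz',**w); Q=pts(w)
d=np.hypot(Q[...,0]-J[0],Q[...,1]-J[1])
ring=Q[(Q[...,2]>.0725)&(Q[...,2]<.081)&(d<.056)]
print('ring',len(ring),np.median(ring[:,2]),np.round(np.array(cv2.minEnclosingCircle(ring[:,:2].astype('float32')*1000)[0]),1),rect(ring))
for sg in(1,-1):
    for lo in(.085,.099):
        s=Q[(Q[...,2]>lo)&(Q[...,2]<.11)&((Q[...,1]-J[1])*sg>.04)&(d<.09)]
        if len(s)>3: print('dowel',sg,lo,len(s),s.mean(0).round(4),((s.min(0)+s.max(0))/2).round(4))
s=Q[(Q[...,2]>.004)&(Q[...,2]<.012)&(d<.11)]; print('plate',rect(s))
g=np.array([.469,.2875]); r=down(LY-np.pi/2)
ctrl.move_pose(np.array([*g,.12]),r); ctrl.servo_line(np.array([*g,.036]),feed=.1,threshold=15)
print(status.read_tcp_pos()); move_gripper(0.,60); print('w',status.read_grip_width()*85)
ctrl.servo_line(np.array([*g,.13]),feed=.12); ctrl.wait(.3)
w=cam('wrist'); np.savez('/tmp/wlid.npz',**w); cv2.imwrite('pics/held.png',w['frame'])
print(status.read_t(),status.read_tcp_pos(),R.from_rotvec(status.read_tcp_rot()).as_matrix().round(3).tolist(),status.read_ft_force())
E
```

```text
ring 3448 0.07496817744006887 [563.9  -5.8] (array([563.9,  -5.7]), array([99., 99.]), 46.1)
dowel 1 0.085 275 [0.574  0.0597 0.0979] [0.5739 0.0596 0.0947]
dowel 1 0.099 112 [0.5739 0.0595 0.1008] [0.574  0.0592 0.1012]
dowel -1 0.085 268 [ 0.5543 -0.068   0.0951] [ 0.554  -0.0695  0.0939]
dowel -1 0.099 72 [ 0.5537 -0.07    0.1006] [ 0.5538 -0.0707  0.1008]
plate (array([564. ,  -5.3]), array([169.5, 100.1]), 81.2)
[0.46944858 0.28759197 0.03648184]
w 27.165507694932415
29.3583 [0.46894153 0.28729129 0.12964966] [[-0.0, 0.105, 0.995], [-0.001, 0.995, -0.105], [-1.0, -0.001, -0.0]] [ 0.6050706  0.1007534 -4.0597475]
```

View pics/held.png

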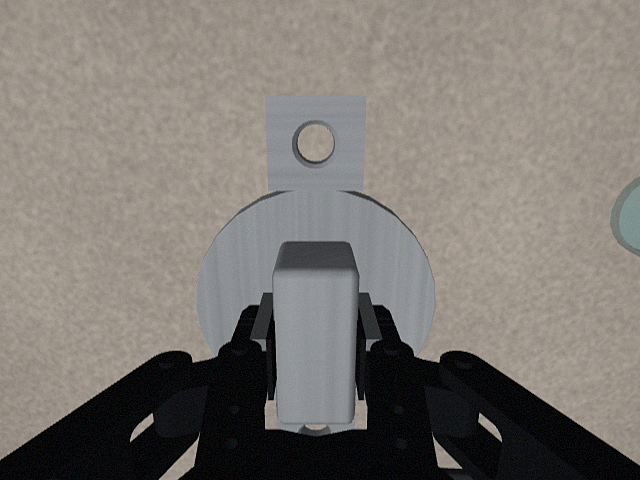

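The lid is gripped squarely: far ear hole at (314,143), disc centred near x=316. Now I'll locate it in the same camera.

Run:
```python
from h import *
w=dict(np.load('/tmp/wlid.npz')); Q=pts(w); T=status.read_tcp_pos()
d=np.hypot(Q[...,0]-T[0],Q[...,1]-T[1])
m=(Q[...,2]>.07)&(Q[...,2]<.12)&(d<.1)&(w['frame'].min(2)>60)
h,e=np.histogram(Q[m][:,2],bins=25,range=(.07,.12)); print(h,e[[0,-1]])
yl=np.array([np.cos(LY),np.sin(LY)]); xl=np.array([yl[1],-yl[0]])
A=(Q[...,:2]-T[:2])@xl; B=(Q[...,:2]-T[:2])@yl
k=m&(B>.056); s=np.stack([A[k],B[k],Q[k][:,2]],1); print('ear x',s[:,0].min(),s[:,0].max(),'y',s[:,1].max(),'z',np.median(s[:,2]),rect(Q[k]))
# disc edge: circle fit, radius 50
edge=[]
for v in range(192,345,3):
    u=np.where(m[v])[0]
    if len(u)<20: continue
    for x in(u[0],u[-1]):
        if -.02<B[v,x]<.043 and abs(A[v,x])>.024: edge.append([A[v,x],B[v,x]])
edge=np.array(edge); 
from scipy.optimize import least_squares
f=least_squares(lambda p:np.hypot(edge[:,0]-p[0],edge[:,1]-p[1])-p[2],[0,0,.05],loss='soft_l1',f_scale=.0005); print('disc',f.x.round(4),len(edge),np.abs(f.fun).mean())
# hole: background pixels inside ear
H=(Q[...,2]<.05)&(d<.1); H[:115]=0;H[175:]=0;H[:,:285]=0;H[:,345:]=0
u=np.argwhere(H).mean(0); p=ray(w,u[1],u[0],.1295-.0365+.006); print('hole',u,((p[:2]-T[:2])@xl).round(4),((p[:2]-T[:2])@yl).round(4))
b=(Q[...,2]>.12)&(Q[...,2]<.16)&(d<.06)&(w['frame'].min(2)>60); print('bar',np.median(Q[b][:,2]),rect(np.stack([A[b],B[b]],1)))
```

```text
[    0     0     0     0     0     0     0     0     0     0    15    82
   126    83    67    98 13364 14939    52    55    46    65    96    72
    81] [0.07 0.12]
ear x -0.01788438403037588 0.018346898797139705 y 0.08367365173325898 z 0.10400422877484833 (array([476.5, 356.7]), array([27.7, 36.2]), 84.0)
disc [0.0002 0.0013 0.0493] 94 0.00017252748634405136
hole [141.76864967 315.26440038] 0.0003 0.0672
bar 0.13789670119224373 (array([3.8, 8.5]), array([71. , 68.3]), 38.5)
```

Lid in camera terms: +0.3 mm and +1.1 mm (1.96 mm from the earlier higher view) from the TCP, yaw 84.0°. Jar in the same camera: (563.9, −5.6), yaw 81.2°. I'll hover just above the dowels and check dowel a through the ear hole.

Run:
```python
from h import *
ctrl.servo_line(np.array([.469,.2875,.19]),feed=.15)
yw=d2(81.3); T=np.array([.5633,-.0071]); r=down(yw-np.pi/2)
ctrl.servo_line(np.array([*T,.19]),r,feed=.18); ctrl.servo_line(np.array([*T,.150]),feed=.08); ctrl.wait(.3)
w=cam('wrist'); np.savez('/tmp/wh.npz',**w); f=w['frame']; print(status.read_t(),status.read_tcp_pos(),status.read_ft_force())
Q=pts(w); P=status.read_tcp_pos(); yl=np.array([np.cos(yw),np.sin(yw)]); xl=np.array([yl[1],-yl[0]])
sub=Q[100:190,270:360]; s=sub[(sub[...,2]>.085)&(sub[...,2]<.106)]; 
print('tip',len(s)); 
for lo in(.085,.099):
    t=s[s[:,2]>lo]
    if len(t): c=(t.min(0)+t.max(0))/2; print(lo,len(t),t.mean(0).round(4),'rel',((t.mean(0)[:2]-P[:2])@xl).round(4),((t.mean(0)[:2]-P[:2])@yl).round(4))
cv2.imwrite('pics/hover.png',cv2.resize(f[60:260,180:460],(784,560)))
```

```text
32.775 [ 0.5634591  -0.00702969  0.15030378] [-0.24289719  0.63406551 -3.76173641]
tip 571
0.085 571 [0.574  0.0596 0.0978] rel 0.0003 0.0675
0.099 243 [0.574  0.0594 0.1007] rel 0.0004 0.0673
```

View pics/hover.png

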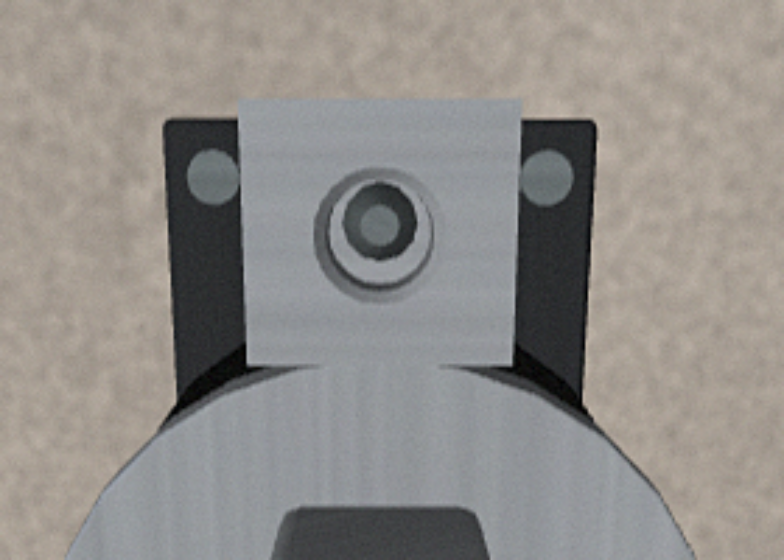

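Dowel a shows concentric in the hole, (0.35, 67.3) against (0.3, 67.2) mm, so it's within 0.2 mm. Lowering and pressing.

Run:
```python
from h import *
T=np.array([.5633,-.0071]); move_gripper(0.,100)
print(ctrl.servo_line(np.array([*T,.116]),feed=.05,threshold=15),status.read_tcp_pos(),status.read_ft_force())
print(ctrl.servo_line(np.array([*T,.1035]),feed=.02,threshold=30),status.read_tcp_pos(),status.read_ft_force())
ctrl.wait(.5); print(status.read_tcp_pos(),status.read_ft_force(),status.read_t())
```

```text
False [ 0.56345585 -0.00726833  0.11612033] [ 0.88991765 -0.21687208 -4.30223976]
True [ 0.56369629 -0.00708082  0.10678436] [-1.0657678   0.71535022  7.88746252]
[ 0.56370189 -0.00705942  0.1067692 ] [-1.76065993  0.1916638   8.55119946] 34.8583
```

Run:
```python
from h import *
T=np.array([.5633,-.0071])
for z in(.1058,.1048,.1038,.1028,.1018,.1008):
    ctrl.servo_line(np.array([*T,z]),feed=.02); ctrl.wait(.4); f=status.read_ft_force(); print(z,status.read_tcp_pos().round(4),f.round(1),status.read_t())
    if f[2]>25: break
s=cam('scene'); w=cam('wrist'); Q=pts(w); P=status.read_tcp_pos()
m=(np.hypot(Q[...,0]-P[0],Q[...,1]-P[1])<.1)&(w['frame'].min(2)>60)&(Q[...,2]>.06)&(Q[...,2]<.1); print('lid top z',np.median(Q[m][:,2]))
t=R.from_rotvec(status.read_tcp_rot()).as_matrix(); print(t.round(3).tolist())
cv2.imwrite('pics/end.png',np.hstack([cv2.resize(s['frame'][180:330,200:400],(400,300)),cv2.resize(w['frame'],(400,300))]))
```

```text
0.1058 [ 0.5637 -0.0071  0.1067] [-3.8  0.9  8.7] 35.5083
0.1048 [ 0.5637 -0.007   0.1066] [-7.2  1.  20.6] 36.1583
0.1038 [ 0.5638 -0.007   0.1065] [-11.2   3.1  31.2] 36.8083
lid top z 0.08106028381627664
[[0.0, 0.151, 0.989], [0.004, 0.988, -0.151], [-1.0, 0.003, -0.0]]
```

View pics/end.png

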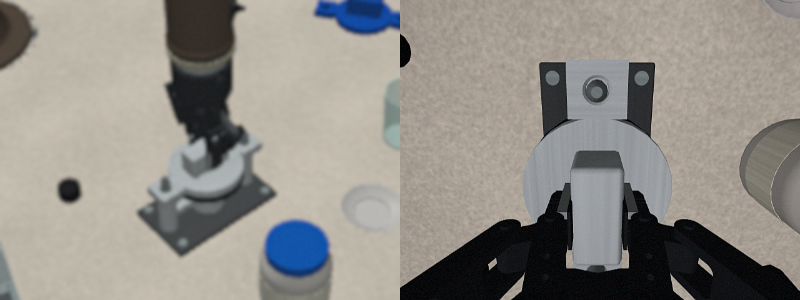

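The lid is seated on both dowels. The TCP stopped hard at 0.1065 while the force rose to 31 N, and the lid top is at 81 mm (82 nominal). Handing in.

Run:
```python
from h import *
print(status.read_ft_force(),status.read_t()); workorder.sign_off(); print(status.read_tcp_pos(),status.read_t())
```

```text
[-11.07522905   2.49342236  30.7577893 ] 36.9083
the job is handed in; nothing more can be done
the job is handed in; nothing more can be done
```

I poured the balls into the jar's tube and set the empty scoop back flat in its original spot. I then fitted the lid over both dowels, pressed it home, and handed in at 36.9 s while still gripping and pressing; no verdict was reported.

**Balls and scoop:** a top view after the pour showed balls in the tube and none left in the scoop. I did not count all four in the tube one by one.

**Lid:**
- Just before insertion, dowel a sat within 0.2 mm of the centre of its hole.
- Once pressed, the tool stopped moving at a height of 106.5 mm while the force rose to 31 N, well above the 13 N needed to close the seal.
- The lid top measured 81 mm, against 82 mm expected.
- The seal's travel could not be read directly.

**Disagreements:**
- The top and wrist cameras differed by 3–4 mm, so I positioned the lid using the wrist camera alone.
- A sideways force of about 11 N remained at the end.

**Bystanders:** nothing I saw suggested any had moved, but I did not re-measure them at the end.

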